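# Turn the blue canister lid to its pin and press it home

## Robot

A 6-joint arm with a two-finger parallel gripper is mounted at the origin on the work surface. World frame = base frame: x ahead of the robot, y to its left, z up, the work surface at z = 0. Lengths are in m, angles in rad, forces in N, time in s.
With the tool pointing down it reaches from about 0.225 to 0.725 m from the base axis. Payload 3.1 kg.
Tool frame: the origin (TCP) lies at the very end of the fingers, on their centre line; the grasp point (between the pads) lies 19 mm behind it; z points along the fingers, y is the direction in which the jaws open and shut (so a half turn about z gives the same grasp; the last joint's range is limited). The gripper opens to 85 mm and grips with 20 to 120 N. Pads are 22 mm wide; open, the fingers measure 114 mm over their backs; the gripper's body (76 mm by 85 mm) begins 54 mm behind the grasp point. The pads swing forward as they close: fully open they stand 13 mm farther back than shut.
Start: joints at [-1.385, 0.048, 0.099, 1.622, 0, 1.443], TCP at [0.162, -0.499, 0.231] pointing down, gripper open.
Joint ranges: [-2.91, 2.91], [-0.99, 1.94], [-1.21, 1.42], [-2.12, 2.29], [-1.49, 1.47], [-3.14, 3.14]. Speed limits (rad/s): [2.79, 2.79, 3.14, 3.14, 3.14, 3.14].

## Interface

Orientations are given as a rotation vector (axis times angle).
In Python, from rig import * gives the robot as it stands.
- The arm moves only by the tool carry_out, never from a script. Its argument "steps" is a list of rows, each a list of 6 numbers: the shift along the world's x, y, z scaled (see below), then the turn, a rotation vector about the world's x, y, z scaled (see below). In form: [[tx, ty, tz, wx, wy, wz], ...]. A call has 1 to 12 rows; each row shifts and turns the commanded pose from where the row before left it; what a row does not reach is not made up. The controller multiplies each number of a shift by 100 mm and each number of a turn by pi/4 rad. A row lasts 1/8 s, in which the tool goes at most 62.5 mm and 10.7 degrees, less where a joint would pass 70% of its speed; a pose out of reach is approached as far as the arm can. A call with a number of a shift or a turn outside -1 to 1 is refused whole. A call with a gripper value outside its range is refused whole. "jaw" is the gripper command: -1 is shut, 1 is fully open, values between are in proportion, set as the call begins (left out, the last holds). The fingers move at their own pace and stop on an object; "grip_force" is the grip in N (left out, the last holds). Time passes only in rows, so rows that do not move let the fingers close. It gives the time, the measured TCP pose, the force and the opening at its end, in the units of the state.
- get_state(): the state, without advancing time (a new reading comes with each control period).
- snapshot(name): name is "side" or "top" or "wrist"; returns a dict with "img" (400x640x3 uint8, red, green, blue), "fovy" (degrees; the focal length in pixels is half the picture's height over the tangent of half this angle, whatever the lens; pixels are square), "cx", "cy" (the principal point, pixels), "D" ([k1, k2, p1, p2, k3] as OpenCV has them; the pictures are not rectified), "world_from_camera" (4x4, takes a point from camera to world coordinates). Camera axes: x right, y down, z forward; pixel columns grow to the right and rows downward; lengths in m; the calibration is good to about 2 mm. A picture is of the moment at which its call begins. There is no depth.
- sign_off(): hands the job in, once; it reports no verdict.
The state is a dict: "clock": time; "joints": joint angles; "dq": joint speeds; "joint_efforts": joint torques, N m; "position": TCP position; "tool_rot": TCP orientation; "wrist_force": force on the tool from outside, world axes, zero at the start; "ft_torque": the same for the moment, N m; "gripper_width": finger opening in m.
Only numpy, scipy, OpenCV 4.12 (cv2) and the standard library are available. Lean on these libraries where they do the work, as an engineer would, in place of code of your own. Each camera call takes 0.05 s, during which the arm holds its last target.

## Task

The blue lid on the aluminium canister is sitting high because its notch does not face the red pin. Push its raised white rib round with a fingertip, either way, until the notch stands over the pin, then press the lid down with a fingertip until it is fully home on the canister, and take the hand away. Do not lift the lid, do not force it down on the pin, and leave the bowls, tumbler, jar and spoon where they are.

Things in the scene. Friction and masses are not known exactly. Their poses are not given: they have to be found in the camera images.
- lid_centre (a point): Blue plastic lid, a flat disc 136 mm across, 8 mm thick, level on a round aluminium canister 146 mm across that is fixed to the ledge. This point is the centre of its flat top face, on the vertical axis it turns about: 99 mm above the ledge at the start, 92 mm when home. Its x axis points to the notch. A light blue spot 36 mm across marks it; the face is bare within 23 mm of it.
- notch (a point): The notch in the lid's rim: 15 mm wide, open at the edge and 14 mm deep towards the centre, with straight radial sides, right through the lid. This point is on the notch's middle line, 62 mm from the lid's axis, level with the lid's top face. A yellow stripe painted on the lid points to it from the centre.
- rib (a point): Raised white rib on the lid, to push against: straight and radial, opposite the notch, 12 mm wide, 14 mm high above the lid's face, reaching from 24 to 60 mm from the axis. This point is the middle of its top, 42 mm from the axis.
- pin (a point): Red upright pin, 8 mm square, fixed on the canister's rim 62 mm from the lid's axis, under the lid's rim. This point is the middle of its top, 1 mm below the unpressed lid. A flat red ear 12 mm wide carries it and sticks out radially 22 mm beyond the lid's edge, to be seen from above. The lid goes down only with the notch over the pin (within about 3.5 mm sideways).
- lid (a joint): Turn of the lid in rad, counter-clockwise from above, any number of turns either way: at 0 or any multiple of 2 pi the notch is exactly over the pin. The lid stays at whatever angle it is left; about 0.05 N m (1 N or so at the rib) turns it.
- seat (a joint): How far the lid has been pressed down, in m: 0 as it starts, 0.007 fully home (hard stop), negative if it is lifted. A tight seal holds it at whatever height it is left: about 6 N moves it, and it does not spring back.
- bowl_a_rim (a point): Small steel bowl, 84 mm across, 36 mm high, loose: a bystander. This point is the centre of its mouth.
- bowl_b_rim (a point): A second, like steel bowl: a bystander. This point is the centre of its mouth.
- tumbler_rim (a point): Steel tumbler, 68 mm across, 95 mm high, loose: a bystander. This point is the centre of its mouth.
- pickle_jar: Amber glass jar with a yellow cap, 64 mm across, 100 mm high, loose: a bystander. Origin at the centre of its underside.
- spoon_grip (a point): Steel spoon lying on the ledge: a bystander. This point is on its handle.
Not all that is in view belongs to the job. What is meant by the part that bears lid_centre is not pink or turquoise, and is the smaller of those in its own colour.

How it is judged:
By the outcome, as a careful person would: the job done as asked, in the order asked, and still so for the second after the job is handed in, with the robot touching nothing.
It also fails if it takes over 45 s, if anything falls off the work surface, if the arm or the gripper's body presses on something with over 40 N, if the wrist force passes 120 N, or if a joint passes its speed limit or range.

## Working session

There is one attempt and no reset: what is moved stays moved. The work goes in short steps, Python scripts to look and compute and a tool call to move; the robot and the scene stay as the last step left them, time stands still between calls to the robot, and variables do not carry over. Pictures are saved under pics/ and viewed, and the job is handed in when it is done.

Besides the shell and the picture viewer there is one more tool, called after "Call:" by a JSON object that holds its "method" and its "body", one argument or row to a line. carry_out: Moves the arm, as the interface text tells. Shifts and turns lie within -1 to 1; 1 stands for 100 mm of shift or pi/4 rad of turn. Its arguments: {"type":"object","properties":{"steps":{"type":"array","items":{"type":"array","items":{"type":"number"}}},"jaw":{"type":"number"},"grip_force":{"type":"number"}},"required":["steps"]}

```bash
mkdir -p pics
python3 - <<'E'
from rig import *
import cv2
for n in("top","side","wrist"):
    s=snapshot(n); cv2.imwrite(f"pics/{n}0.png",s["img"][:,:,::-1]); print(n,s["fovy"],s["cx"],s["cy"],s["D"],s["world_from_camera"])
print(get_state())
E
```

```text
top 48.362229251781166 314.86521694672535 203.39889760646648 [0.03843788 0.         0.         0.         0.        ] [[ 0.01406727 -0.98428864  0.17600566  0.27839659]
 [-0.99983335 -0.01179845  0.01393052  0.04228433]
 [-0.01163506 -0.17617229 -0.98429058  1.12561604]
 [ 0.          0.          0.          1.        ]]
side 52.50694928994597 314.3198772689132 195.8073951168044 [-0.08239737  0.          0.          0.          0.        ] [[-0.71963475 -0.4979445   0.48391848 -0.12237951]
 [-0.69418958  0.50084267 -0.51696948  0.663312  ]
 [ 0.01505509 -0.70796037 -0.70609168  0.90038316]
 [ 0.          0.          0.          1.        ]]
wrist 67.27209031659761 323.78306789901154 204.32944236108705 [-0.00352869  0.          0.          0.          0.        ] [[ 0.3085822  -0.904989   -0.29286847  0.2369445 ]
 [-0.9511926  -0.29459624 -0.09190047 -0.47621963]
 [-0.00310904  0.30693317 -0.95172599  0.37314762]
 [ 0.          0.          0.          1.        ]]
{'clock': 0.15, 'joints': array([-1.38481390e+00,  4.86005923e-02,  9.79407725e-02,  1.62202855e+00,
        1.97839467e-06,  1.44300927e+00]), 'dq': array([ 0.00047101, -0.00205381,  0.00476028, -0.00120161,  0.00175449,
        0.00136882]), 'joint_efforts': array([ 1.44470145e-03, -3.39260423e+01,  3.20423484e+01,  1.54144072e-02,
       -1.26738128e-04, -6.07866397e-06]), 'position': array([ 0.16194255, -0.49888153,  0.2303672 ]), 'tool_rot': array([-3.10114208e+00, -4.90553122e-01,  8.33101301e-05]), 'wrist_force': array([ 0.01643499,  0.10621624, -0.16910392]), 'ft_torque': array([-0.00444621, -0.02505236,  0.00943227]), 'gripper_width': 0.08579024004511719}
```

View pics/top0.png

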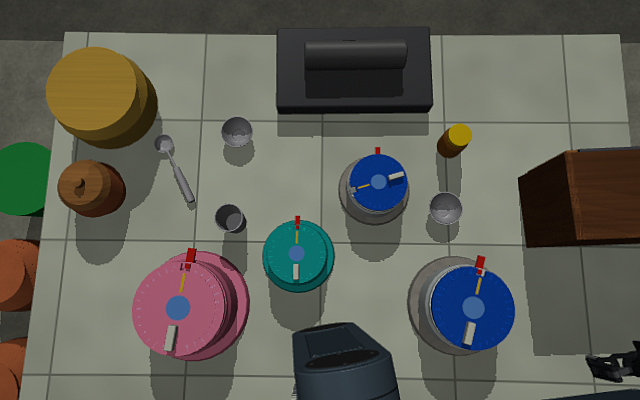

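View pics/side0.png

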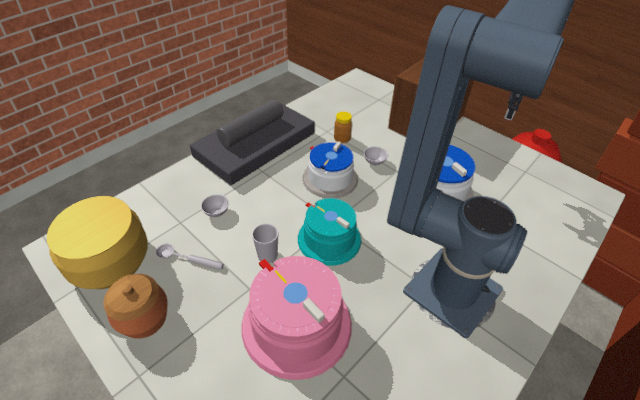

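Top picture: there are two blue lids, at (378,182) and (473,308). The pink one at (178,308) and the turquoise one at (297,254) are ruled out. The smaller blue one at (378,182) fits, and its notch points left, off the red ear at (378,151). I'll enlarge it to confirm.

```bash
cat > h.py <<'E'
import numpy as np, cv2
def K(s):
    f=200/np.tan(np.radians(s["fovy"])/2); return np.array([[f,0,s["cx"]],[0,f,s["cy"]],[0,0,1.]])
def ray(s,px,z):
    p=cv2.undistortPoints(np.array([[px]],float),K(s),np.array(s["D"]))[0,0]
    T=np.array(s["world_from_camera"]); d=T[:3,:3]@[p[0],p[1],1]; o=T[:3,3]
    return o+d*(z-o[2])/d[2]
def proj(s,P):
    T=np.linalg.inv(np.array(s["world_from_camera"]))
    return cv2.projectPoints(np.array(P,float).reshape(-1,3),cv2.Rodrigues(T[:3,:3])[0],T[:3,3],K(s),np.array(s["D"]))[0][:,0]
def crop(s,x0,y0,w,h,k,f):
    cv2.imwrite(f,cv2.resize(s["img"][y0:y0+h,x0:x0+w,::-1],None,fx=k,fy=k,interpolation=cv2.INTER_CUBIC))
E
python3 - <<'E'
from rig import *
from h import *
s=snapshot("top"); crop(s,330,135,100,75,8,"pics/top1.png")
s=snapshot("side"); crop(s,290,130,100,75,8,"pics/side1.png")
E
```

```text
(no output)
```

View pics/top1.png

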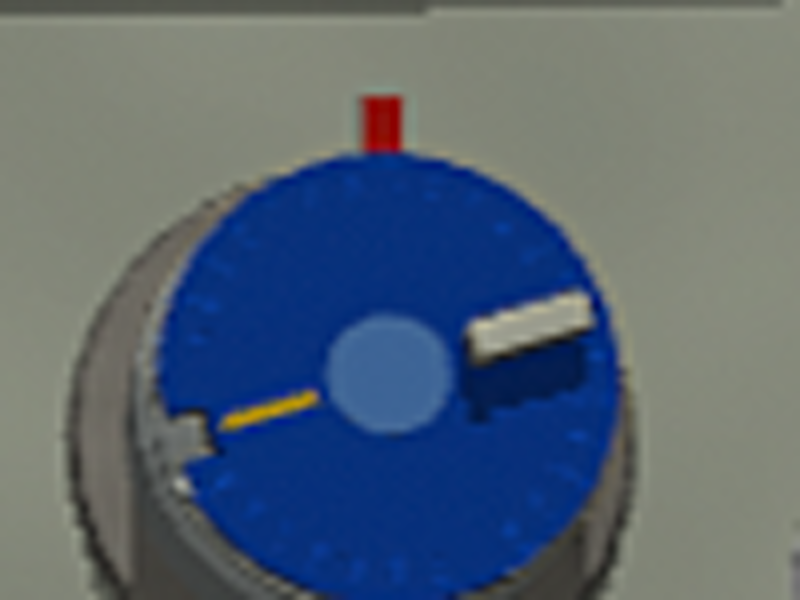

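View pics/side1.png

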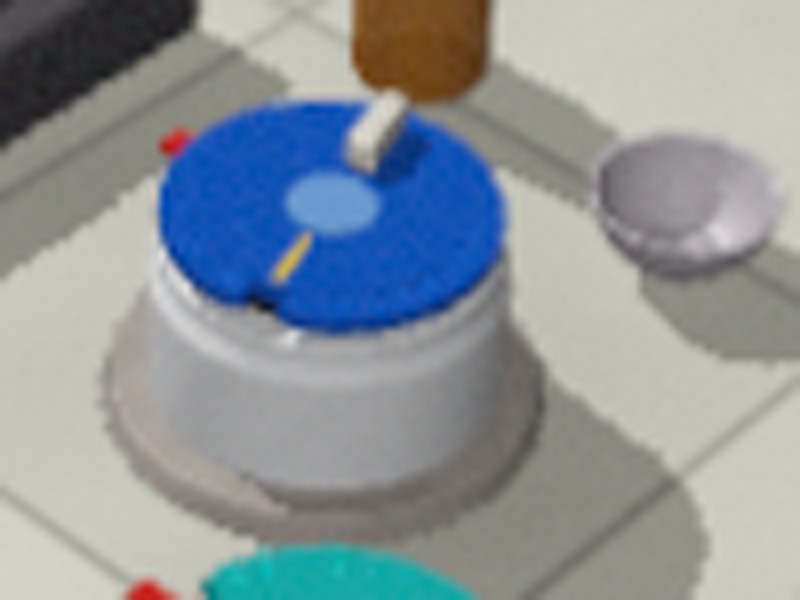

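View pics/wrist0.png

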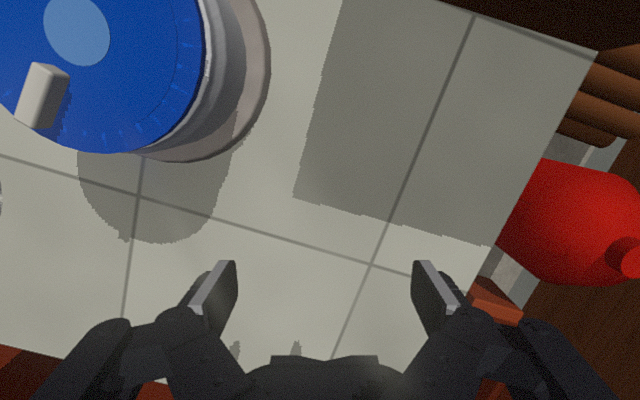

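The crop confirms the smaller blue lid. Spot centre is at (378.3,181.3) in top and (331.2,154.9) in side. In top, the ear runs (378,147)–(378,153) and the stripe from (357.3,187.6) to (369.3,184.1). Next I triangulate.

Run:
```python
from rig import *
from h import *
from scipy.optimize import least_squares
c=lambda x0,y0,X,Y:(x0+(X+.5)/8-.5,y0+(Y+.5)/8-.5)
t=snapshot("top"); s=snapshot("side")
pt=c(330,135,390,374); ps=c(290,130,333,203)
r=least_squares(lambda P:np.r_[proj(t,P)[0]-pt,proj(s,P)[0]-ps],[.5,0,.1]); print(r.x,r.fun)
for z in(.099,r.x[2]):
    C=ray(t,pt,z); print("C",z,C, "side",ray(s,ps,z))
    for n,X,Y,zz in [("ear",382,97,z-.01),("earbase",383,152,z-.01),("s0",222,424,z),("s1",318,396,z),("notch",185,437,z),("ribIn",472,344,z+.014),("ribOut",589,306,z+.014),("rimL",160,370,z),("rimR",618,370,z),("rimT",390,152,z),("rimB",390,600,z)]:
        d=ray(t,c(330,135,X,Y),zz)-C; print(n,d[:2].round(4),np.hypot(*d[:2]).round(4),np.degrees(np.arctan2(d[1],d[0])).round(1))
for n,p,z in[("bowl",(445,205),.036),("jar",(460,134),.1),("bowl2",(237,130),.036),("tumbler",(231,213),.095),("teal",(297,254),.11),("bigblue",(473,308),.13)]: print(n,ray(t,p,z))
```

```text
[ 0.51694991 -0.09235979  0.0968382 ] [ 0.05141164  0.07655243 -0.11972906 -0.02476034]
C 0.099 [ 0.51663223 -0.09195804  0.099     ] side [ 0.51488367 -0.09050146  0.099     ]
ear [0.0879 0.0002] 0.0879 0.2
earbase [0.0707 0.0001] 0.0707 0.1
s0 [-0.0156  0.0494] 0.0518 107.5
s1 [-0.0069  0.0212] 0.0223 108.0
notch [-0.0196  0.0603] 0.0634 108.0
ribIn [ 0.0059 -0.022 ] 0.0228 -74.9
ribOut [ 0.0177 -0.0561] 0.0588 -72.5
rimL [0.0005 0.0676] 0.0676 89.6
rimR [ 0.0019 -0.0668] 0.0669 -88.4
rimT [ 0.0678 -0.0007] 0.0678 -0.6
rimB [-0.0675  0.0007] 0.0675 179.4
C 0.09683819985848777 [ 0.51713389 -0.09224072  0.0968382 ] side [ 0.51660274 -0.09253494  0.0968382 ]
ear [0.0881 0.0002] 0.0881 0.2
earbase [0.0709 0.0001] 0.0709 0.1
s0 [-0.0156  0.0495] 0.0519 107.5
s1 [-0.0069  0.0212] 0.0223 108.0
notch [-0.0197  0.0604] 0.0635 108.0
ribIn [ 0.006  -0.0221] 0.0229 -74.9
ribOut [ 0.0177 -0.0562] 0.059 -72.5
rimL [0.0005 0.0678] 0.0678 89.6
rimR [ 0.0019 -0.067 ] 0.067 -88.4
rimT [ 0.0679 -0.0007] 0.0679 -0.6
rimB [-0.0676  0.0007] 0.0676 179.4
bowl [ 0.47307194 -0.26341854  0.036     ]
jar [ 0.6340602  -0.28695891  0.1       ]
bowl2 [0.66175218 0.25976546 0.036     ]
tumbler [0.43747221 0.2531052  0.095     ]
teal [0.34282845 0.09557413 0.11      ]
bigblue [ 0.23138759 -0.28785537  0.13      ]
```

Lid centre is C≈(0.516,−0.092,0.099), the pin is at about 0° and the notch at 108°, so I push the rib about 108° clockwise. First I shut the jaw, turn the tool a half turn for wrist range, and go above the rib's counter-clockwise side.

Call:
{"method": "carry_out", "body": {
  "steps": [
    [0.218, 0.208, 0, 0, 0, 0.222],
    [0.218, 0.208, 0, 0, 0, 0.222],
    [0.218, 0.208, 0, 0, 0, 0.222],
    [0.218, 0.208, 0, 0, 0, 0.222],
    [0.218, 0.208, 0, 0, 0, 0.222],
    [0.218, 0.208, 0, 0, 0, 0.222],
    [0.218, 0.208, 0, 0, 0, 0.222],
    [0.218, 0.208, 0, 0, 0, 0.222],
    [0.218, 0.208, 0, 0, 0, 0.222],
    [0.218, 0.208, 0, 0, 0, 0.222],
    [0.218, 0.208, 0, 0, 0, 0.222],
    [0.218, 0.208, 0, 0, 0, 0.222]
  ],
  "jaw": -1
}}

```text
clock: 1.85
position: [0.4243, -0.249, 0.2314]
tool_rot: [1.121, 2.935, -0.0]
wrist_force: [-0.6, -0.7, 0.2]
gripper_width: -0.0001
```

Call:
{"method": "carry_out", "body": {
  "steps": [
    [0.218, 0.208, 0, 0, 0, 0.222],
    [0.218, 0.208, 0, 0, 0, 0.222],
    [0.218, 0.208, 0, 0, 0, 0.222],
    [0.218, 0.208, 0, 0, 0, 0.222],
    [0.218, 0.208, 0, 0, 0, 0.222],
    [0.218, 0.208, 0, 0, 0, 0.222],
    [0, 0, -0.3, 0, 0, 0],
    [0, 0, -0.3, 0, 0, 0],
    [0, 0, 0, 0, 0, 0]
  ]
}}

```text
clock: 2.98
position: [0.5523, -0.1241, 0.168]
tool_rot: [0.485, -3.098, -0.005]
wrist_force: [0.5, 0.2, -0.3]
gripper_width: 0.0
```

Run:
```python
from rig import *
from h import *
st=get_state(); print(st)
print(cv2.Rodrigues(st["tool_rot"])[0].round(3))
for n in("top","wrist"):
    s=snapshot(n); cv2.imwrite(f"pics/{n}2.png",s["img"][:,:,::-1])
s=snapshot("side"); crop(s,250,100,160,110,5,"pics/side2.png")
```

```text
{'clock': 2.975, 'joints': array([-3.39445360e-01,  1.57204847e-01,  9.13429439e-02,  1.51176136e+00,
       -2.61445195e-05, -6.50298912e-01]), 'dq': array([-0.00554031, -0.02436282,  0.06903193,  0.02066079, -0.00073833,
       -0.00099091]), 'joint_efforts': array([ 9.63709806e-02, -3.80546629e+01,  3.19685233e+01, -2.12940881e-01,
        4.87061610e-03, -5.29919839e-05]), 'position': array([ 0.55234937, -0.12410211,  0.16800896]), 'tool_rot': array([ 0.48539158, -3.09777072, -0.00504708]), 'wrist_force': array([ 0.48870237,  0.1696117 , -0.31746593]), 'ft_torque': array([ 0.00465326, -0.00400572,  0.01867589]), 'gripper_width': 7.08848870841594e-06}
[[-0.952 -0.306 -0.006]
 [-0.306  0.952  0.002]
 [ 0.005  0.004 -1.   ]]
```

View pics/wrist2.png

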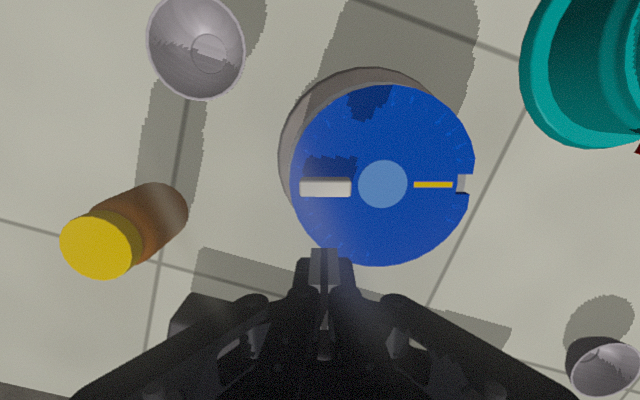

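View pics/side2.png

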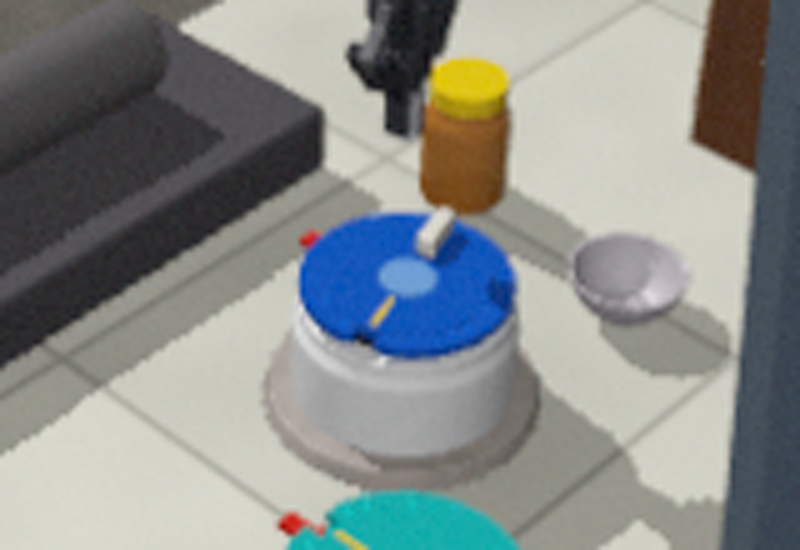

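The wrist view shows the spot at (383,184), the notch middle at about (463,184), the stripe from (413,184) to (452,184), and the rib from (300,187) to (351,187), with the shut fingers beside the rib. I'll cross-check the centre from this view.

Run:
```python
from rig import *
from h import *
s=snapshot("wrist")
C=ray(s,(383,184),.099); print(C)
for n,p,z in[("s0",(413,184),.099),("s1",(452,184),.099),("ribin",(351,187),.113),("ribout",(300,188),.113)]:
    d=ray(s,p,z)-C; print(n,np.hypot(*d[:2]),np.degrees(np.arctan2(d[1],d[0])))
for p in [(310,249),(340,249)]: print(ray(s,p,.168))
Cc=np.array([.516,-.0917]); 
u=lambda a:np.array([np.cos(a),np.sin(a)])
p=lambda phi,off:Cc+.042*u(np.radians(phi))+off*u(np.radians(phi)+np.pi/2)
pos=np.array([.5523,-.1241])
print("to start",p(-72,.027)-pos)
print("contact",p(-72,.017)-p(-72,.027))
q=[p(-72-9*i,.017) for i in range(13)]
print(np.diff(q,axis=0)*10)
```

```text
[ 0.51831545 -0.09226104  0.099     ]
s0 0.02224786733862943 107.79431441456154
s1 0.05118948696409705 107.79614585485706
ribin 0.025000581980991154 -75.3593304777153
ribout 0.060455642907297706 -72.8320419254824
[ 0.55201771 -0.13538203  0.168     ]
[ 0.54704626 -0.11988917  0.168     ]
to start [0.00235724 0.00079909]
contact [-0.00951057 -0.00309017]
[[-0.05785725 -0.0413244 ]
 [-0.06360949 -0.03176476]
 [-0.06779546 -0.02142296]
 [-0.07031207 -0.01055366]
 [-0.07109737  0.0005755 ]
 [-0.07013202  0.01169049]
 [-0.06743978  0.02251763]
 [-0.06308695  0.03279031]
 [-0.05718071  0.04225558]
 [-0.04986649  0.05068037]
 [-0.0413244   0.05785725]
 [-0.03176476  0.06360949]]
```

Call:
{"method": "carry_out", "body": {
  "steps": [
    [0.01, 0, -0.16, 0, 0, 0],
    [0.01, 0, -0.16, 0, 0, 0],
    [0, 0, -0.16, 0, 0, 0],
    [0, 0, -0.14, 0, 0, 0],
    [0, 0, 0, 0, 0, 0],
    [0, 0, 0, 0, 0, 0]
  ]
}}

```text
clock: 3.92
position: [0.5566, -0.125, 0.1095]
tool_rot: [-0.486, 3.104, -0.0]
wrist_force: [0.7, -0.5, -0.3]
gripper_width: -0.0003
```

Call:
{"method": "carry_out", "body": {
  "steps": [
    [0, 0, -0.05, 0, 0, 0],
    [-0.05, -0.016, 0, 0, 0, 0],
    [-0.05, -0.016, 0, 0, 0, 0],
    [-0.029, -0.021, 0, 0, 0, -0.1],
    [-0.029, -0.021, 0, 0, 0, -0.1],
    [-0.032, -0.016, 0, 0, 0, -0.1],
    [-0.032, -0.016, 0, 0, 0, -0.1],
    [-0.034, -0.011, 0, 0, 0, -0.1],
    [-0.034, -0.011, 0, 0, 0, -0.1],
    [0, 0, 0, 0, 0, 0]
  ]
}}

```text
clock: 5.18
position: [0.5273, -0.1379, 0.1046]
tool_rot: [0.251, 3.131, -0.0]
wrist_force: [1.1, -0.6, -0.3]
gripper_width: 0.0003
```

Run:
```python
from rig import *
from h import *
st=get_state(); print(st["position"],st["wrist_force"])
s=snapshot("wrist"); cv2.imwrite(f"pics/wrist3.png",s["img"][:,:,::-1])
s=snapshot("side"); crop(s,250,100,160,110,5,"pics/side3.png")
```

```text
[ 0.52728166 -0.13794125  0.10461091] [ 1.07131487 -0.57847331 -0.30579383]
```

View pics/wrist3.png

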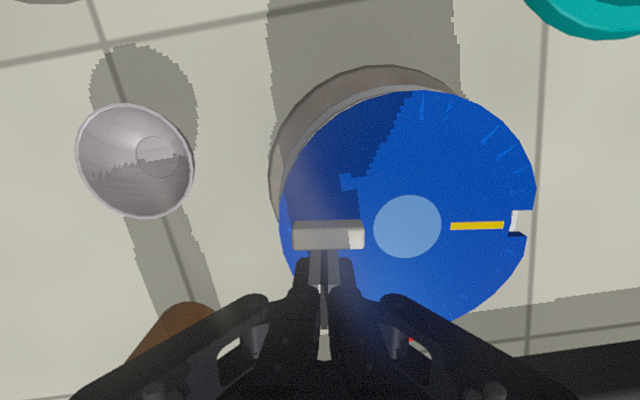

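View pics/side3.png

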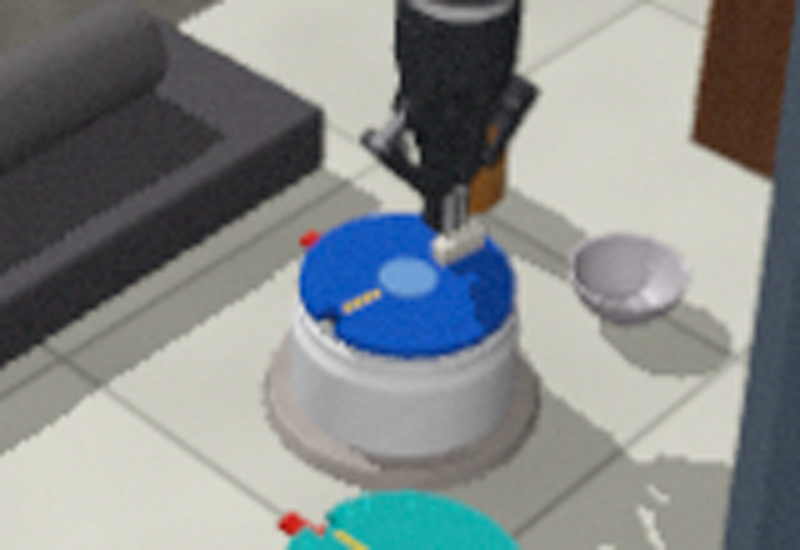

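The wrist view shows the finger flush on the rib and the lid turning. The spot is at (407,226) and the stripe runs (450,226)–(503,225).

```bash
cat >> h.py <<'E'
def plan(C,pos,phi,phi1,tool_off,rad,step):
    # follow the rib: finger centre rad out, tool_off ccw of the rib line
    u=lambda a:np.array([np.cos(a),np.sin(a)])
    n=int(np.ceil(abs(phi1-phi)/step)); q=[pos]
    for a in np.radians(np.linspace(phi,phi1,n+1)[1:]): q.append(C+rad*u(a)+tool_off*u(a+np.pi/2))
    return np.diff(q,axis=0)*10, -abs(phi1-phi)/n/45
E
python3 - <<'E'
from rig import *
from h import *
s=snapshot("wrist"); st=get_state()
C=ray(s,(407,226),.099); d=ray(s,(503,225.5),.099)-ray(s,(450,226.5),.099); a=np.degrees(np.arctan2(d[1],d[0])); print(C,a)
d=ray(s,(503,225.5),.099)-C; print(np.degrees(np.arctan2(d[1],d[0])))
Cc=np.array([.517,-.092]); r=st["position"][:2]-Cc; ph=np.radians(a-180)
print("rad,off",r@[np.cos(ph),np.sin(ph)],r@[-np.sin(ph),np.cos(ph)])
R=cv2.Rodrigues(st["tool_rot"])[0]; print("tool y ang",np.degrees(np.arctan2(R[1,1],R[0,1])))
rr,w=plan(Cc,st["position"][:2],a-180,-170,.0172,.042,6); print(rr.round(3),w)
E
```

```text
[ 0.51587317 -0.09253176  0.099     ] 81.98468659754738
81.14388072486584
rad,off 0.04395302555522167 0.01662185748887778
tool y ang 80.84975985867898
[[-0.038  0.009]
 [-0.047 -0.004]
 [-0.047  0.001]
 [-0.047  0.006]
 [-0.046  0.01 ]
 [-0.045  0.015]
 [-0.043  0.02 ]
 [-0.041  0.024]
 [-0.038  0.028]
 [-0.035  0.032]
 [-0.031  0.036]
 [-0.027  0.039]] -0.1333049751806433
```

Call:
{"method": "carry_out", "body": {
  "steps": [
    [-0.04, 0.004, 0, 0, 0, -0.13],
    [-0.046, -0.002, 0, 0, 0, -0.13],
    [-0.047, 0.002, 0, 0, 0, -0.13],
    [-0.047, 0.006, 0, 0, 0, -0.13],
    [-0.046, 0.01, 0, 0, 0, -0.13],
    [-0.045, 0.015, 0, 0, 0, -0.13],
    [-0.043, 0.02, 0, 0, 0, -0.13],
    [-0.041, 0.024, 0, 0, 0, -0.13],
    [-0.038, 0.028, 0, 0, 0, -0.13],
    [-0.035, 0.032, 0, 0, 0, -0.13],
    [-0.031, 0.036, 0, 0, 0, -0.13],
    [-0.027, 0.039, 0, 0, 0, -0.13]
  ]
}}

```text
clock: 6.82
position: [0.4786, -0.1171, 0.1046]
tool_rot: [2.01, 2.413, -0.003]
wrist_force: [0.5, -1.6, 0.7]
gripper_width: -0.0003
```

Call:
{"method": "carry_out", "body": {
  "steps": [
    [0, 0, 0, 0, 0, 0]
  ]
}}

```text
clock: 6.95
position: [0.4787, -0.1164, 0.1045]
tool_rot: [2.004, 2.419, -0.001]
wrist_force: [-0.5, -0.5, 0.2]
gripper_width: 0.0002
```

Run:
```python
from rig import *
from h import *
st=get_state(); print(st["clock"],st["joints"],st["wrist_force"],st["position"])
s=snapshot("wrist"); cv2.imwrite(f"pics/wrist4.png",s["img"][:,:,::-1])
s=snapshot("side"); crop(s,280,120,100,75,8,"pics/side4.png")
s=snapshot("top"); crop(s,330,135,100,75,8,"pics/top4.png")
```

```text
6.95 [-3.74526779e-01 -2.60925959e-02 -2.27790291e-01  1.36896797e+00
 -4.06838858e-04  1.00941415e+00] [-0.45950027 -0.49398993  0.20694711] [ 0.47872787 -0.11643339  0.10446196]
```

View pics/wrist4.png

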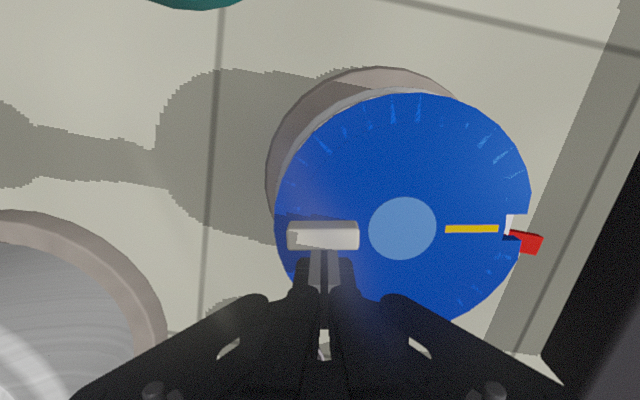

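View pics/side4.png

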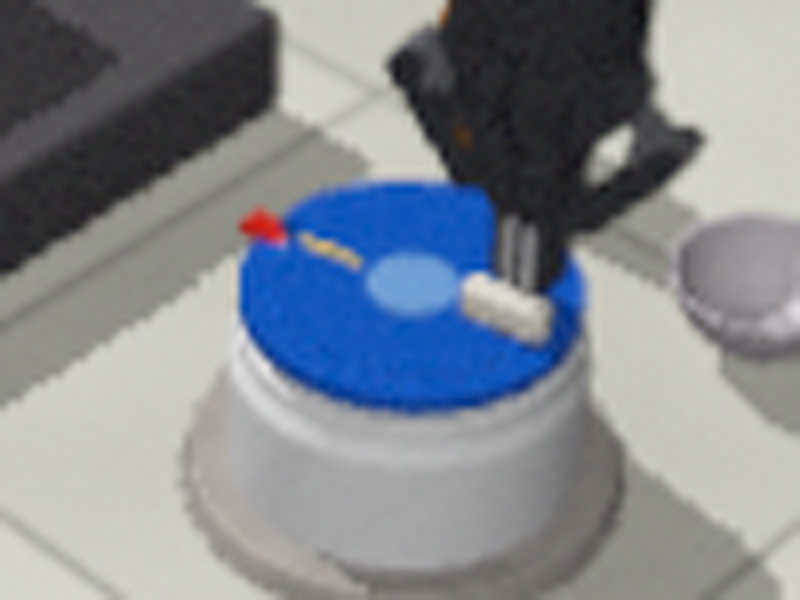

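View pics/top4.png

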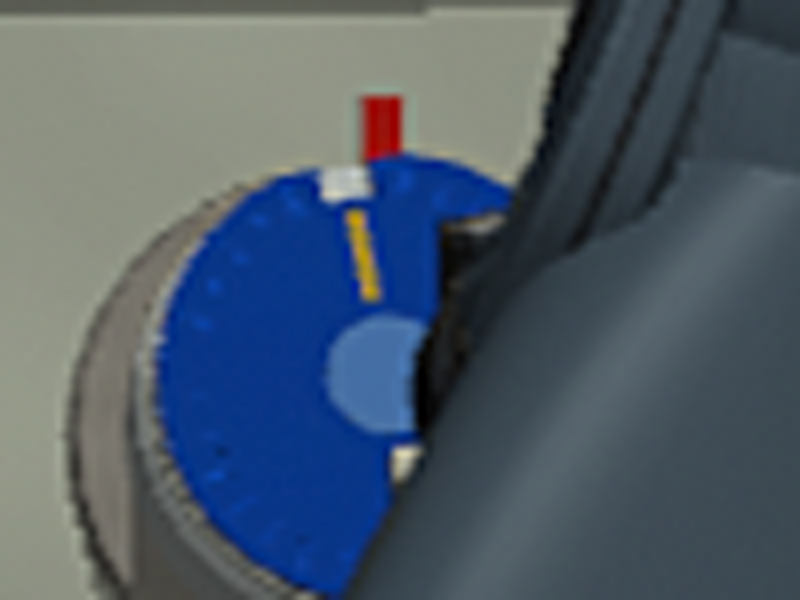

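The notch is about 10° short of the pin. In wrist the spot is at (402,228), the stripe from (446,229) to (498,229), and the ear's outer end at (540,244). In the top crop the stripe runs from (372,298) to (356,212).

Run:
```python
from rig import *
from h import *
c=lambda x0,y0,X,Y:(x0+(X+.5)/8-.5,y0+(Y+.5)/8-.5)
s=snapshot("wrist"); crop(s,480,190,80,60,10,"pics/wrist5.png"); t=snapshot("top"); st=get_state()
C=ray(s,(402,228),.099); print(C)
for n,p,z in [("s0",(446,229),.099),("s1",(498,229),.099),("ear",(539.5,244),.09)]:
    d=ray(s,p,z)-C; print(n,np.hypot(*d[:2]),np.degrees(np.arctan2(d[1],d[0])))
p0=c(330,135,373,298);p1=c(330,135,356,212)
Ct=ray(t,c(330,135,390,374),.099)
d=ray(t,p1,.099)-Ct; print("top from C",np.degrees(np.arctan2(d[1],d[0])))
d=ray(t,p1,.099)-ray(t,p0,.099);a=np.degrees(np.arctan2(d[1],d[0])); print("top stripe",a)
Cc=np.array([.517,-.092]); r=st["position"][:2]-Cc; ph=np.radians(a-180)
print("rad,off",r@[np.cos(ph),np.sin(ph)],r@[-np.sin(ph),np.cos(ph)])
R=cv2.Rodrigues(st["tool_rot"])[0]; print("tool y ang",np.degrees(np.arctan2(R[1,1],R[0,1])))
rr,w=plan(Cc,st["position"][:2],a-180,-179.8,.0168,.042,2); print(rr.round(3),w)
```

```text
[ 0.51656981 -0.09257302  0.099     ]
s0 0.02349517901631971 9.27084766926575
s1 0.05123677892185356 10.02527911392855
ear 0.08357657586755826 1.2909660766924758
top from C 10.999080600698912
top stripe 10.35198494734898
rad,off 0.041777612922394666 0.0171421374613615
tool y ang 10.653932747940415
[[-0.01   0.014]
 [-0.007  0.012]
 [-0.006  0.012]
 [-0.006  0.012]
 [-0.006  0.012]
 [-0.005  0.012]] -0.03759994424944066
```

View pics/wrist5.png

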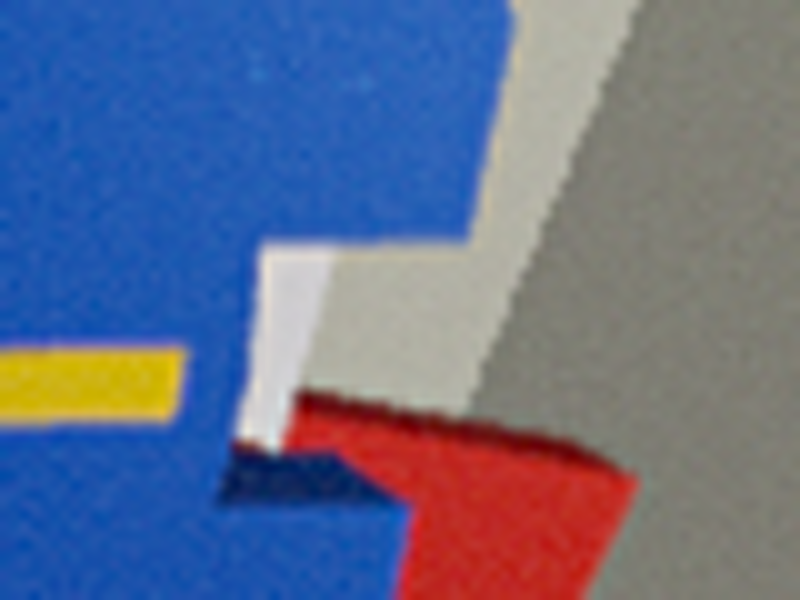

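Call:
{"method": "carry_out", "body": {
  "steps": [
    [-0.007, 0.012, 0, 0, 0, -0.036],
    [-0.007, 0.012, 0, 0, 0, -0.036],
    [-0.006, 0.012, 0, 0, 0, -0.036],
    [-0.006, 0.012, 0, 0, 0, -0.036],
    [-0.006, 0.012, 0, 0, 0, -0.036],
    [-0.005, 0.008, 0, 0, 0, -0.036],
    [0, 0, 0, 0, 0, 0],
    [0, 0, 0, 0, 0, 0]
  ]
}}

```text
clock: 8.2
position: [0.4751, -0.1094, 0.1043]
tool_rot: [-2.204, -2.238, -0.0]
wrist_force: [-0.1, -0.4, -0.3]
gripper_width: 0.0002
```

Run:
```python
from rig import *
from h import *
s=snapshot("wrist"); crop(s,480,190,80,60,10,"pics/wrist6.png")
s=snapshot("top"); crop(s,330,135,100,75,8,"pics/top6.png")
```

```text
(no output)
```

View pics/wrist6.png

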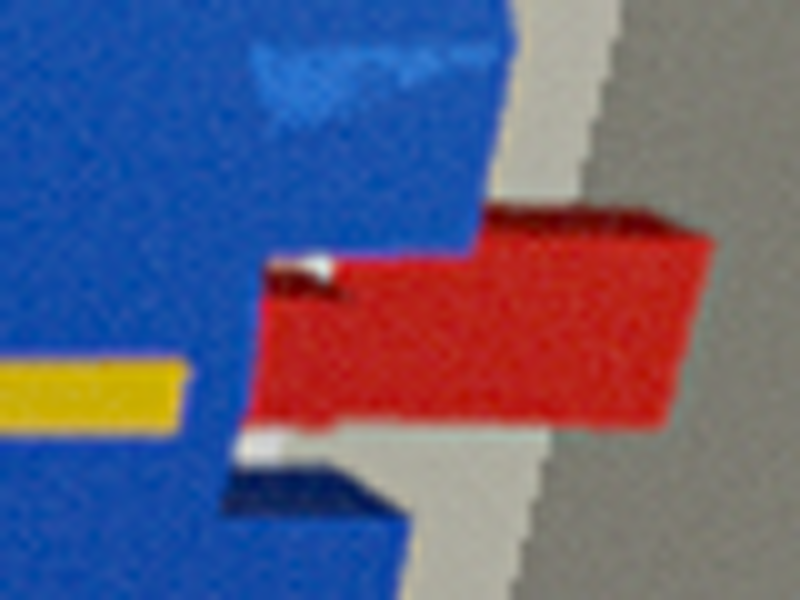

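View pics/top6.png

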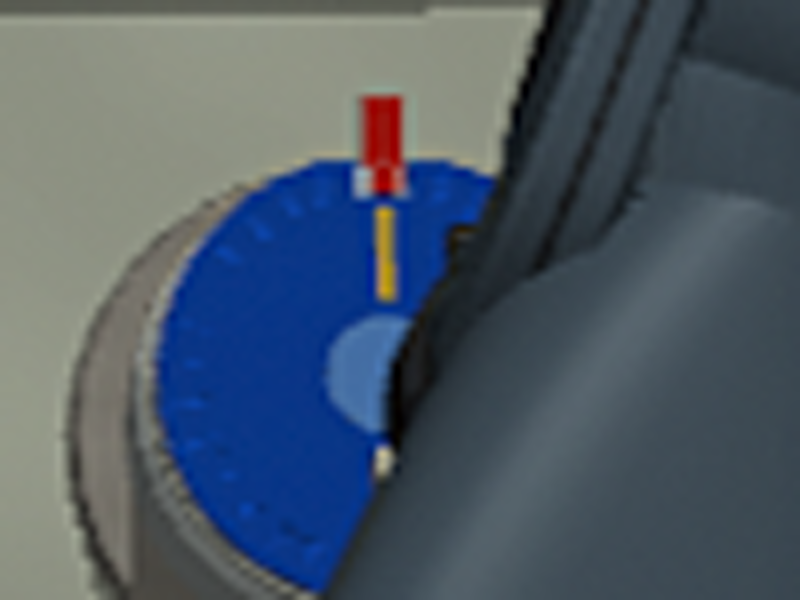

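The notch is nearly over the pin. In the wrist crop the pin top's middle is at row ~362 and the notch's middle at ~386, about 1.3 mm apart. The top crop shows the same sense and size (pin 386, notch 381). I'll nudge about 1.2° more clockwise.

Call:
{"method": "carry_out", "body": {
  "steps": [
    [-0.002, 0.005, 0, 0, 0, -0.013],
    [-0.002, 0.005, 0, 0, 0, -0.013],
    [0, 0, 0, 0, 0, 0],
    [0, 0, 0, 0, 0, 0]
  ]
}}

```text
clock: 8.8
position: [0.4747, -0.1086, 0.1043]
tool_rot: [2.227, 2.216, -0.0]
wrist_force: [0.6, -1.8, -0.1]
gripper_width: 0.0003
```

Run:
```python
from rig import *
from h import *
s=snapshot("wrist"); crop(s,480,190,80,60,10,"pics/wrist7.png")
s=snapshot("top"); crop(s,355,140,50,37,14,"pics/top7.png")
```

```text
(no output)
```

View pics/wrist7.png

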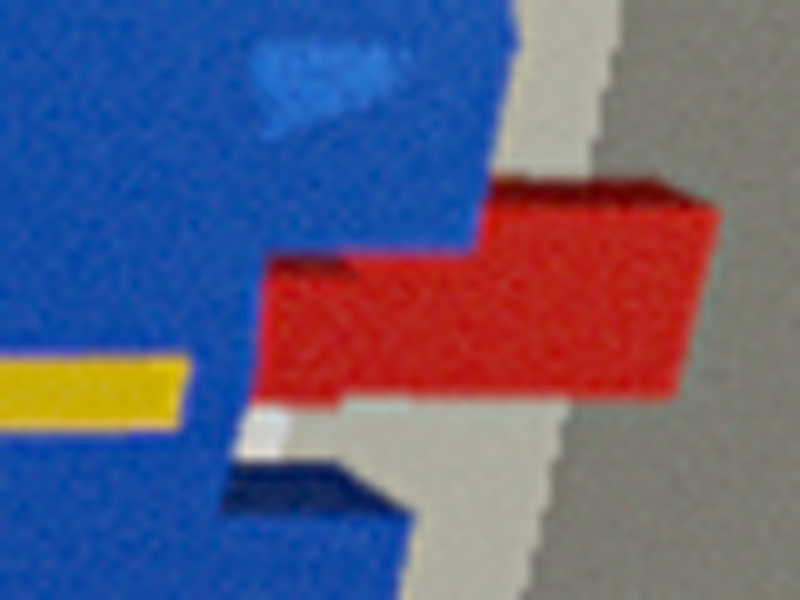

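View pics/top7.png

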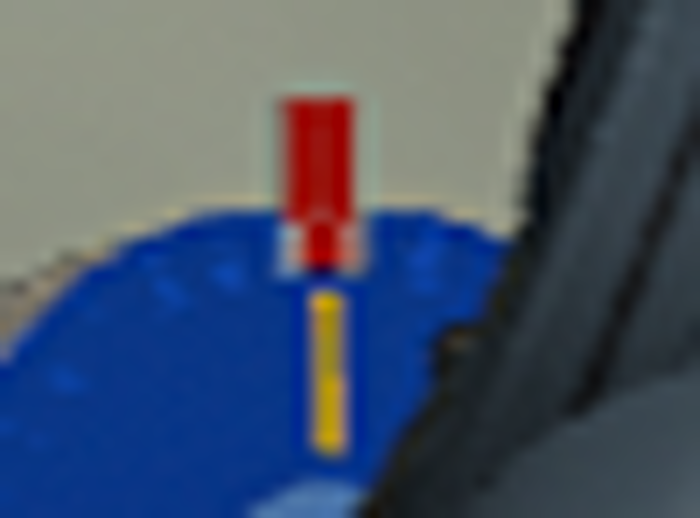

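The two views disagree: wrist shows the pin at rows 275–403 in a notch spanning 255–515, while top shows it centred. I'll resolve this numerically from the wrist pixels at their true heights.

Run:
```python
from rig import *
from h import *
s=snapshot("wrist"); st=get_state(); T=np.array(s["world_from_camera"]); print("cam",T[:3,3])
c=lambda X,Y:(480+(X+.5)/10-.5,190+(Y+.5)/10-.5)
for n,X,Y,z in [("notch up in",268,252,.099),("notch up out",475,248,.099),("notch lo in",222,514,.099),("notch lo out",408,514,.099),
 ("pin up in",268,275,.098),("pin up 2",350,275,.098),("pin lo in",255,404,.098),("pin lo out",338,408,.098),("stripe end",186,393,.099)]:
    print(n,ray(s,c(X,Y),z)[:2].round(4))
for z in(.085,.09,.095,.098):
  print("ear z",z,[ray(s,c(X,Y),z)[:2].round(4) for X,Y in((718,210),(678,398),(488,205),(342,402))])
t=snapshot("top"); k=lambda X,Y:(355+(X+.5)/14-.5,140+(Y+.5)/14-.5)
for n,X,Y,z in [("notchL",276,250,.099),("notchR",369,250,.099),("s1",327,293,.099),("s0",329,452,.099),("ear",318,98,.09),("ear base",320,210,.09),("pinL",303,245,.098),("pinR",342,245,.098)]:
    print(n,ray(t,k(X,Y),z)[:2].round(4))
```

```text
cam [ 0.47518567 -0.03125343  0.24722063]
notch up in [ 0.5706 -0.0852]
notch up out [ 0.5814 -0.085 ]
notch lo in [ 0.5708 -0.1002]
notch lo out [ 0.5809 -0.1003]
pin up in [ 0.5715 -0.0868]
pin up 2 [ 0.5758 -0.0869]
pin lo in [ 0.5721 -0.0942]
pin lo out [ 0.5766 -0.0945]
stripe end [ 0.5677 -0.0931]
ear z 0.085 [array([ 0.6049, -0.0879]), array([ 0.6052, -0.0995]), array([ 0.5917, -0.0875]), array([ 0.5856, -0.0996])]
ear z 0.09 [array([ 0.6009, -0.0861]), array([ 0.6012, -0.0974]), array([ 0.5881, -0.0858]), array([ 0.5822, -0.0975])]
ear z 0.095 [array([ 0.5969, -0.0844]), array([ 0.5972, -0.0953]), array([ 0.5845, -0.084 ]), array([ 0.5788, -0.0954])]
ear z 0.098 [array([ 0.5945, -0.0833]), array([ 0.5948, -0.094 ]), array([ 0.5824, -0.083 ]), array([ 0.5768, -0.0941])]
notchL [ 0.5749 -0.0829]
notchR [ 0.575  -0.0987]
s1 [ 0.5674 -0.0915]
s0 [ 0.5396 -0.0915]
ear [ 0.6046 -0.0914]
ear base [ 0.5846 -0.0916]
pinL [ 0.5761 -0.0876]
pinR [ 0.5761 -0.0942]
```

Top says they agree within about 1 mm, and the ear sits well below the lid, so parallax matters. I'll overlay the pin and ear model on the wrist crop to settle it.

Run:
```python
from rig import *
from h import *
s=snapshot("wrist")
im=cv2.resize(s["img"][190:250,480:560,::-1],None,fx=10,fy=10,interpolation=cv2.INTER_CUBIC)
k=lambda P:np.round((proj(s,P)-[480,190]+.5)*10-.5).astype(int)
cx=.517
out=[]
for d,col in((-.0927,(255,255,255)),(-.0942,(0,255,0))):
    P=[[cx+.058,d+.004,.098],[cx+.066,d+.004,.098],[cx+.066,d-.004,.098],[cx+.058,d-.004,.098]]
    q=k(P); print(d,q.tolist()); cv2.polylines(im,[q],True,col,1)
    B=np.array(P)-[0,0,.014]; qb=k(B); 
    for a,b in zip(q,qb): cv2.line(im,tuple(map(int,a)),tuple(map(int,b)),col,1)
    q=k([[cx+.064,d+.006,.083],[cx+.090,d+.006,.083],[cx+.090,d-.006,.083],[cx+.064,d-.006,.083]]); cv2.polylines(im,[q],True,col,1)
cv2.imwrite("pics/ov7.png",im)
```

```text
-0.0927 [[328, 308], [478, 307], [448, 446], [300, 446]]
-0.0942 [[323, 334], [473, 333], [443, 471], [295, 472]]
```

View pics/ov7.png

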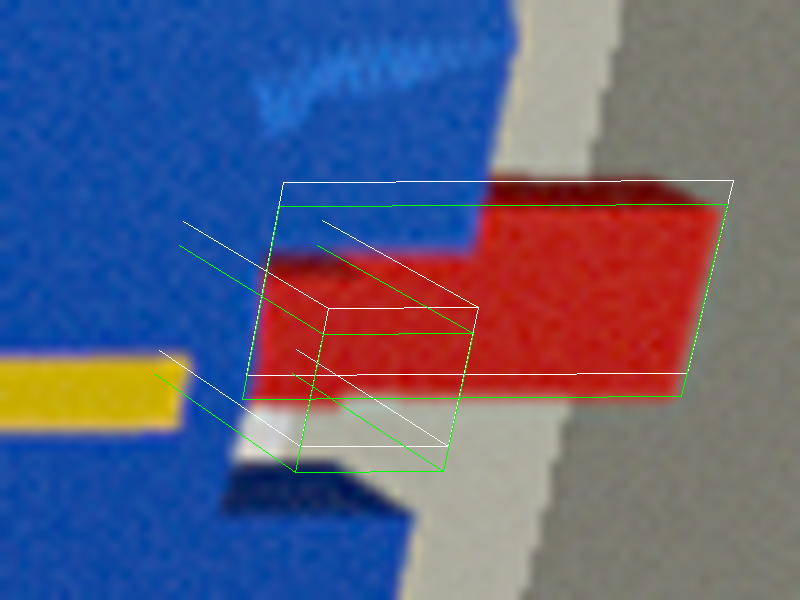

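The pin's top is evidently at z≈0.090 (1 mm under the lid's underside), not 0.098. At that height both views put the pin 1.1–1.4 mm to the −y side of the notch's middle, so the last nudge was in the right direction. One more of about 1.1° clockwise.

Call:
{"method": "carry_out", "body": {
  "steps": [
    [-0.002, 0.0045, 0, 0, 0, -0.012],
    [-0.002, 0.0045, 0, 0, 0, -0.012],
    [0, 0, 0, 0, 0, 0],
    [0, 0, 0, 0, 0, 0]
  ]
}}

```text
clock: 9.55
position: [0.4744, -0.1076, 0.1043]
tool_rot: [-2.248, -2.195, -0.0]
wrist_force: [0.5, -0.3, -0.2]
gripper_width: 0.0
```

Run:
```python
from rig import *
from h import *
s=snapshot("wrist"); st=get_state(); print(st["position"],st["wrist_force"])
im=cv2.resize(s["img"][190:250,480:560,::-1],None,fx=10,fy=10,interpolation=cv2.INTER_CUBIC)
k=lambda P:np.round((proj(s,P)-[480,190]+.5)*10-.5).astype(int)
cx=.517
for d,col in((-.0942,(0,255,0)),):
    for z,a,b,h in((.09,.058,.066,.004),(.083,.064,.09,.006),(.099,.054,.067,.0075)):
        q=k([[cx+a,d+h,z],[cx+b,d+h,z],[cx+b,d-h,z],[cx+a,d-h,z]]); cv2.polylines(im,[q],True,col,1)
cv2.imwrite("pics/ov8.png",im)
s=snapshot("top"); crop(s,355,140,50,37,14,"pics/top8.png")
```

```text
[ 0.47437104 -0.10761028  0.10433735] [ 0.3278978  -1.26135019 -0.61687632]
```

View pics/ov8.png

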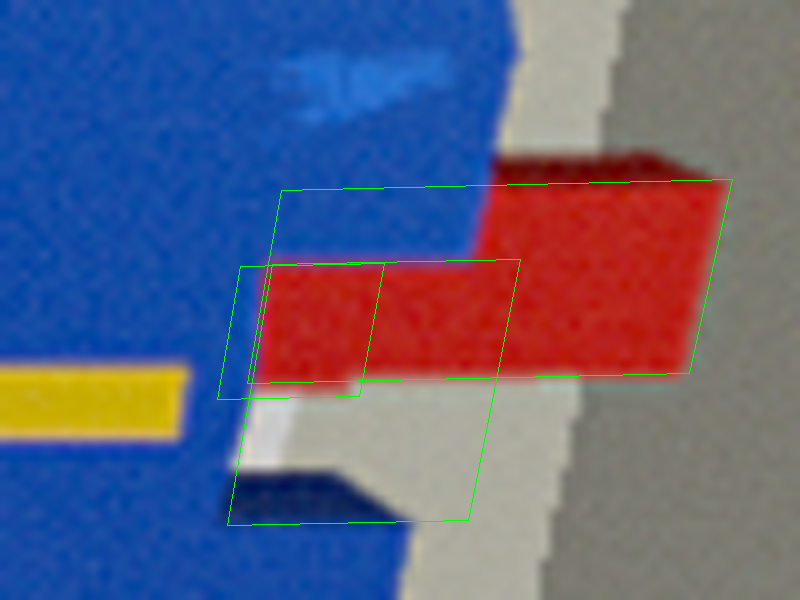

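View pics/top8.png

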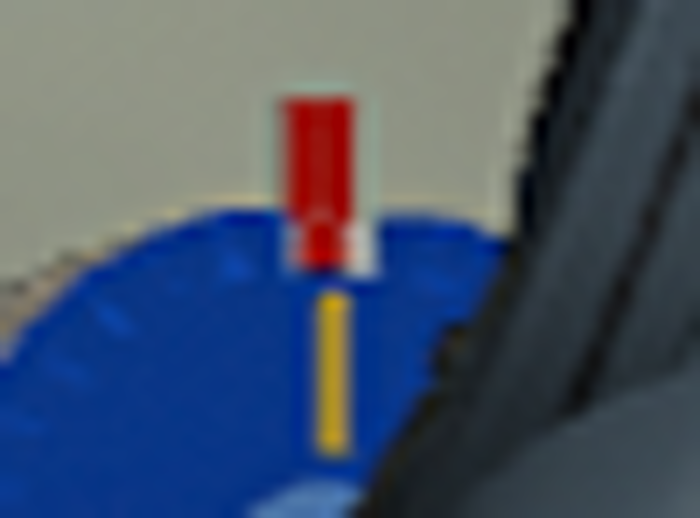

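The model (pin top z 0.090, ear 0.083, notch, all on one line) lies exactly on the wrist picture. The top view agrees once parallax is allowed for, so the lid is aligned. Now I back off, lift and go over the spot.

Call:
{"method": "carry_out", "body": {
  "steps": [
    [0, -0.03, 0, 0, 0, 0],
    [0, -0.04, 0, 0, 0, 0],
    [0, 0, 0.2, 0, 0, 0],
    [0, 0, 0.2, 0, 0, 0],
    [0.14, 0.077, 0, 0, 0, 0],
    [0.14, 0.077, 0, 0, 0, 0],
    [0.14, 0.077, 0, 0, 0, 0],
    [0, 0, -0.1, 0, 0, 0],
    [0, 0, -0.1, 0, 0, 0],
    [0, 0, -0.1, 0, 0, 0],
    [0, 0, 0, 0, 0, 0],
    [0, 0, 0, 0, 0, 0]
  ]
}}

```text
clock: 11.15
position: [0.5162, -0.0917, 0.1144]
tool_rot: [2.248, 2.194, 0.0]
wrist_force: [0.9, 0.1, -0.4]
gripper_width: -0.0001
```

Run:
```python
from rig import *
from h import *
st=get_state(); print(st["position"],st["wrist_force"])
s=snapshot("wrist"); cv2.imwrite("pics/wrist9.png",s["img"][:,:,::-1])
s=snapshot("side"); crop(s,280,120,100,75,8,"pics/side9.png")
```

```text
[ 0.51618873 -0.09174304  0.11440442] [ 0.93625398  0.05616238 -0.37778195]
```

View pics/wrist9.png

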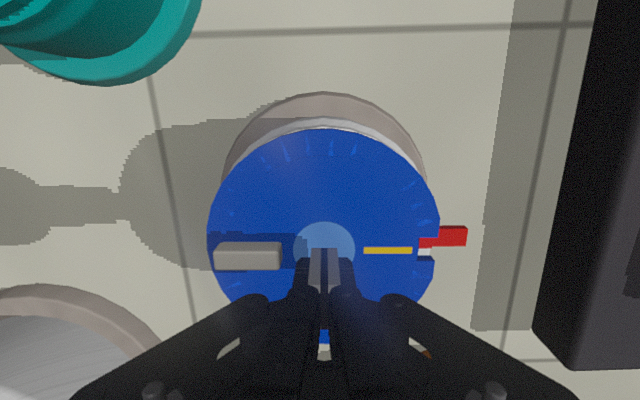

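View pics/side9.png

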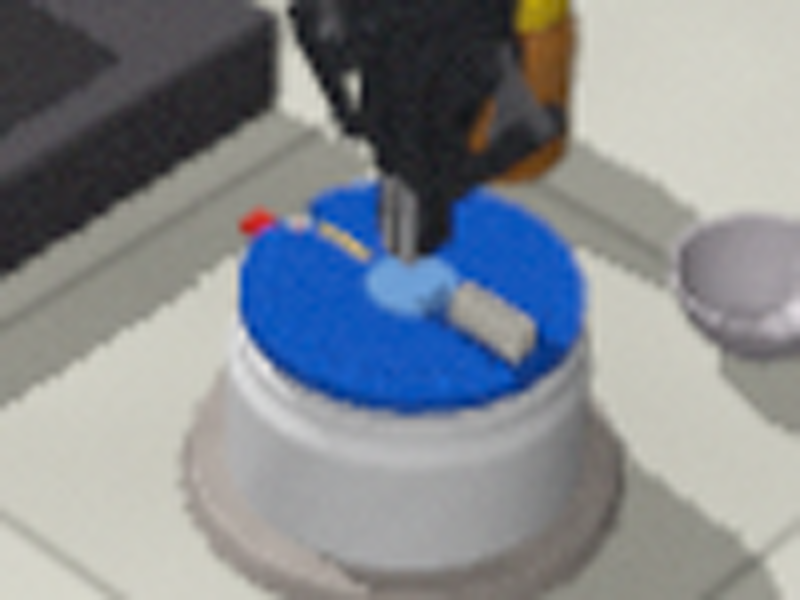

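The finger is over the spot. Before pressing, I'll check the notch and pin once more by overlaying on the side and wrist views.

Run:
```python
from rig import *
from h import *
s=snapshot("side");w=snapshot("wrist");t=snapshot("top")
O=[]
for v,x0,y0,ww,hh,f,C in((s,295,135,40,25,10,(.5155,-.091)),(w,400,210,80,50,5,(.517,-.0935)),(t,360,140,40,25,10,(.5166,-.092))):
    im=cv2.resize(v["img"][y0:y0+hh,x0:x0+ww,::-1],None,fx=f,fy=f,interpolation=cv2.INTER_CUBIC); im2=im.copy()
    k=lambda P:np.round((proj(v,P)-[x0,y0]+.5)*f-.5).astype(int)
    for z,a,b,h,c in((.09,.058,.066,.004,(0,255,255)),(.083,.064,.09,.006,(0,255,0)),(.099,.054,.067,.0075,(255,255,255))):
        q=k([[C[0]+a,C[1]+h,z],[C[0]+b,C[1]+h,z],[C[0]+b,C[1]-h,z],[C[0]+a,C[1]-h,z]]); cv2.polylines(im2,[q],True,c,1)
    O.append(np.hstack([im,im2])[:190 if f==5 else 200])
cv2.imwrite("pics/ov9.png",np.vstack(O))
```

```text
(no output)
```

View pics/ov9.png

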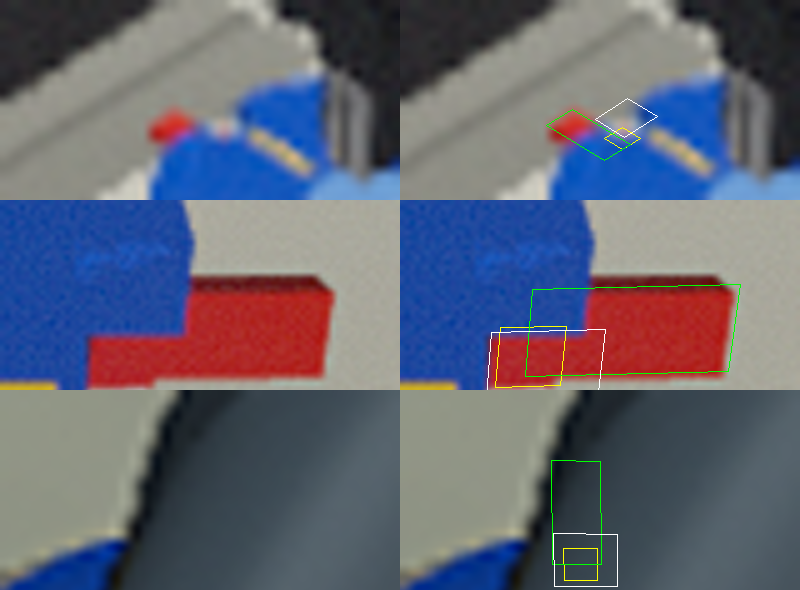

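All three outlines fit together. Now I press gently, watching force against depth: about 6 N should carry the lid past 1 mm if the notch is free.

Call:
{"method": "carry_out", "body": {
  "steps": [
    [0, 0, -0.06, 0, 0, 0],
    [0, 0, -0.06, 0, 0, 0],
    [0, 0, -0.02, 0, 0, 0],
    [0, 0, 0, 0, 0, 0]
  ]
}}

```text
clock: 11.9
position: [0.516, -0.0915, 0.0998]
tool_rot: [-2.247, -2.194, 0.001]
wrist_force: [-0.7, -0.1, -0.7]
gripper_width: -0.0
```

Call:
{"method": "carry_out", "body": {
  "steps": [
    [0, 0, -0.01, 0, 0, 0],
    [0, 0, -0.01, 0, 0, 0],
    [0, 0, 0, 0, 0, 0]
  ]
}}

```text
clock: 12.28
position: [0.5166, -0.0916, 0.099]
tool_rot: [2.247, 2.194, 0.001]
wrist_force: [-0.3, 0.2, 2.9]
gripper_width: -0.0004
```

Call:
{"method": "carry_out", "body": {
  "steps": [
    [0, 0, -0.01, 0, 0, 0],
    [0, 0, -0.01, 0, 0, 0],
    [0, 0, 0, 0, 0, 0]
  ]
}}

```text
clock: 12.65
position: [0.5166, -0.0916, 0.0965]
tool_rot: [2.247, 2.194, 0.001]
wrist_force: [-1.1, 0.3, 4.7]
gripper_width: -0.0
```

Call:
{"method": "carry_out", "body": {
  "steps": [
    [0, 0, -0.01, 0, 0, 0],
    [0, 0, -0.01, 0, 0, 0],
    [0, 0, 0, 0, 0, 0]
  ]
}}

```text
clock: 13.02
position: [0.5166, -0.0916, 0.0942]
tool_rot: [2.248, 2.194, 0.0]
wrist_force: [-0.1, -0.4, 3.2]
gripper_width: 0.0003
```

The lid is going down freely past pin height at 3–5 N. I carry on to the hard stop.

Call:
{"method": "carry_out", "body": {
  "steps": [
    [0, 0, -0.01, 0, 0, 0],
    [0, 0, -0.01, 0, 0, 0],
    [0, 0, 0, 0, 0, 0]
  ]
}}

```text
clock: 13.4
position: [0.5165, -0.0916, 0.0922]
tool_rot: [2.248, 2.194, 0.0]
wrist_force: [-0.0, 0.6, 4.4]
gripper_width: -0.0004
```

Call:
{"method": "carry_out", "body": {
  "steps": [
    [0, 0, -0.01, 0, 0, 0],
    [0, 0, 0, 0, 0, 0]
  ]
}}

```text
clock: 13.65
position: [0.5166, -0.0916, 0.092]
tool_rot: [2.247, 2.194, 0.001]
wrist_force: [-0.9, -0.7, 6.5]
gripper_width: 0.0
```

Call:
{"method": "carry_out", "body": {
  "steps": [
    [0, 0, -0.01, 0, 0, 0],
    [0, 0, -0.01, 0, 0, 0],
    [0, 0, 0, 0, 0, 0]
  ]
}}

```text
clock: 14.02
position: [0.5167, -0.0917, 0.0919]
tool_rot: [2.247, 2.194, 0.001]
wrist_force: [-3.0, 0.5, 13.8]
gripper_width: -0.0
```

Call:
{"method": "carry_out", "body": {
  "steps": [
    [0, 0, -0.02, 0, 0, 0],
    [0, 0, 0, 0, 0, 0],
    [0, 0, 0, 0, 0, 0]
  ]
}}

```text
clock: 14.4
position: [0.5169, -0.0917, 0.0918]
tool_rot: [2.246, 2.193, 0.002]
wrist_force: [-6.0, 2.6, 20.9]
gripper_width: -0.0001
```

The hard stop is firm at z=0.0918 with 21 N. Taking the hand up and away.

Call:
{"method": "carry_out", "body": {
  "steps": [
    [0, 0, 0.05, 0, 0, 0],
    [0, 0, 0.2, 0, 0, 0],
    [0, 0, 0.4, 0, 0, 0],
    [0, 0, 0.4, 0, 0, 0],
    [-0.3, -0.2, 0.2, 0, 0, 0],
    [-0.4, -0.3, 0, 0, 0, 0],
    [-0.4, -0.3, 0, 0, 0, 0],
    [-0.2, -0.3, 0, 0, 0, 0],
    [0, -0.3, 0, 0, 0, 0],
    [0, -0.3, 0, 0, 0, 0],
    [0, 0, 0, 0, 0, 0],
    [0, 0, 0, 0, 0, 0]
  ]
}}

```text
clock: 15.9
position: [0.3858, -0.2608, 0.2112]
tool_rot: [-2.246, -2.193, -0.0]
wrist_force: [0.4, 0.7, 0.7]
gripper_width: -0.0003
```

Run:
```python
from rig import *
from h import *
st=get_state(); print(st["position"],st["wrist_force"])
s=snapshot("top"); cv2.imwrite("pics/top10.png",s["img"][:,:,::-1])
t=snapshot("side"); cv2.imwrite("pics/side10.png",cv2.resize(t["img"][130:205,280:380,::-1],None,fx=8,fy=8,interpolation=cv2.INTER_CUBIC))
```

```text
[ 0.38584009 -0.26075342  0.21116054] [0.36226324 0.65569154 0.69215375]
```

View pics/top10.png

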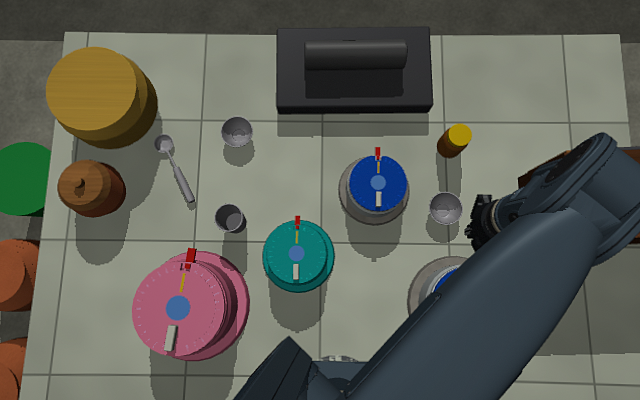

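View pics/side10.png

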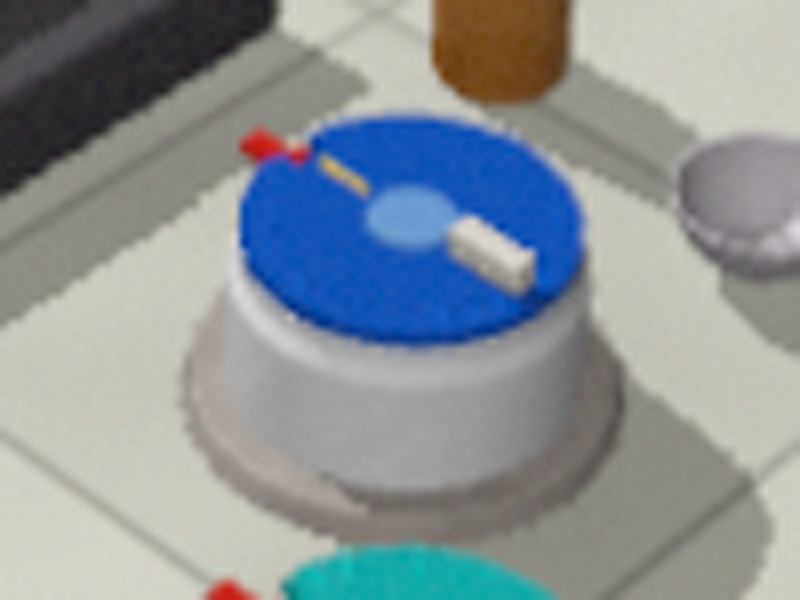

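The side view shows the lid seated, with the pin in the notch at (295,152) in the crop. The top view shows the bowls (237,131) and (445,208), tumbler (231,218), jar (455,140) and spoon (178,170) where they were, and the hand clear. Handing in.

```bash
python3 -c "
from rig import *
print(sign_off())"
```

```text
the job is handed in; nothing more can be done
None
```

The blue lid is turned and pressed fully home on the smaller canister, and I handed the job in at about 16 s with the hand clear.

- **Turning:** I pushed the rib about 108° clockwise with the shut fingertips until the notch stood over the pin. The last part was two small nudges of about 1° each.
- **Pressing:** I pressed on the light blue spot. The lid went down at about 3–5 N, then met a hard stop. The fingertip read z = 0.0918 m at 21 N, against 92 mm for home.
- **Last checks:** The side view shows the pin up in the notch and the lid low on the canister. In the top view the bowls, tumbler, jar and spoon look where they were, and the wrist force is about 0.
- **A check that disagreed:** During alignment the wrist and top views seemed to differ by about 2 mm. I had taken the pin's top to be too high. With it at z ≈ 0.090 m, 1 mm under the lid's underside, the views agreed, and the free descent bore that out.

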